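# Settle the top case on the hold-to-run vibrating table

## Robot

A 6-joint arm with a two-finger parallel gripper is mounted at the origin on a cart in front of the work surface, level with it; the furniture and walls round the work are solid. World frame = base frame: x ahead of the robot, y to its left, z up, the work surface at z = 0. Lengths are in m, angles in rad, forces in N, time in s.
With the tool pointing down it reaches from about 0.325 to 0.85 m from the base axis. Payload 4.4 kg.
Tool frame: the origin (TCP) lies midway between the tips of the shut fingers; the grasp point (between the pads) lies 19 mm behind it; z points along the fingers, y is the line along which they close (so a half turn about z gives the same grasp; the last joint's range is limited). The gripper opens to 94 mm and grips with 3 to 60 N. Pads are 16 mm wide; open, the fingers measure 119 mm over their backs; the gripper's body (75 mm by 177 mm) begins 78 mm behind the grasp point.
Start: joints at [-1.319, 0.207, 1.542, -0, 1.393, -0.15], TCP at [0.225, -0.529, 0.205] pointing down, gripper open.
Joint ranges: [-2.73, 2.73], [-0.86, 2.22], [0.23, 2.46], [-1.11, 4.25], [0.08, 2.63], [-2.82, 2.82]. Speed limits (rad/s): [2.79, 2.79, 3.14, 3.14, 3.14, 3.14].

## Interface

Orientations are given as a rotation vector (axis times angle).
In Python, from rig import ctrl gives the robot as it stands. Calls block until the motion is done:
- ctrl.goto(position, orientation): joint-space move of the TCP to a pose.
- ctrl.move_straight(position, feed=0.15, rot=None, max_force=None): straight line of the TCP; rot=None keeps the orientation; feed is the mean speed in m/s. With max_force (N) it stops when the force on the tool has changed by that much, and returns True; else False.
- ctrl.movej(angles): joint-space move.
- ctrl.ungrasp() and ctrl.close(grasp_force=None): open the fingers fully, or close them until they stop; grasp_force is the grip in N (None keeps the last).
- ctrl.dwell(seconds).
- ctrl.inverse_kinematics(position, orientation): joint angles nearest the present ones, or None.
- ctrl.grab_frame(name): name is "scene" or "top" or "wrist"; returns a dict with "pixels" (480x640x3 uint8, blue, green, red), "depth" (480x640 float32, m along the optical axis (not along the pixel's ray), 0 where there is no reading), "fovy" (degrees; the focal length in pixels is half the picture's height over the tangent of half this angle, whatever the lens; pixels are square), "cx", "cy" (the principal point, pixels), "rvec" (rotation vector, rad) and "tvec" (3), from world to camera coordinates, as OpenCV has them; the wrist camera has in their place "tool_from_camera" (4x4, takes a point from camera to tool coordinates, whose origin is the TCP and whose axes are the flange's). Camera axes: x right, y down, z forward; pixel columns grow to the right and rows downward; lengths in m; the calibration is good to about 2 mm. The wrist camera is an equidistant fisheye: a pixel r from the principal point sees the ray r / f radians off the axis. A picture is of the moment at which its call begins: read the wrist's pose just before it.
A pose or a line that the arm cannot do raises ctrl.PlanningError and nothing moves.
- ctrl.close_job(): hands the job in, once; it reports no verdict.
Readings, each from a call of its own:
- ctrl.get_time(): time.
- ctrl.get_q(): joint angles.
- ctrl.get_dq(): joint speeds.
- ctrl.get_joint_efforts(): joint torques, N m.
- ctrl.get_ee_pos(): TCP position.
- ctrl.get_tool_rot(): TCP orientation.
- ctrl.get_force(): force on the tool from outside, world axes, zero at the start.
- ctrl.get_moment(): the same for the moment, N m.
- ctrl.get_gripper_width(): finger opening in m.
Only numpy, scipy, OpenCV 4.12 (cv2) and the standard library are available. Lean on these libraries where they do the work, as an engineer would, in place of code of your own. Each camera call takes 0.05 s, during which the arm holds its last target. There are 200 camera calls.

## Task

Lift the top sand case off the pile and set it down flat in the four-cornered cradle of the grey vibrating table. Then press the table's round green hold-to-run pad with the fingers about half-way down, its top level with the yellow band on the post beside it (pressed right down it trips the stop), keep it there for at least two seconds, and finish while still holding it so. Do not press the pad before the case is in the cradle, do not drop the case, and leave the other two cases, the dish, the blower bulb and the rock where they are.

Things in the scene. Friction and masses are not known exactly. Their poses are not given: they have to be found in the camera images.
- case_centre (a point): Centre (half-way up) of the case to move: clear, shut case of coarse white sand, 108 x 68 x 28 mm (its x, y, z), about 0.1 kg, topmost of a pile of three like cases (seams at 28 and 56 mm, top at 84 mm above the surface). x along its length, z up. Grip it across the 68 mm width, fingertips at least 5 mm above its underside so as not to grip the case beneath.
- middle_centre (a point): Centre (half-way up) of the second case of the pile, same size and frame as the top one; it stays (the pile is aligned to within a few mm).
- bottom_centre (a point): Centre (half-way up) of the lowest case of the pile, same size and frame; it stays.
- settler: Vibrating table, fixed: grey housing 160 x 250 mm (x, y of its frame), top of the housing 30 mm above the work surface; origin under its middle on the work surface, z up, yaw anything within 0.4 rad. Carries the cradle on its +y half and the green pad on its -y half.
- cradle (a point): Middle of the cradle's bed where the case's underside rests, 46 mm above the surface; x along the case's length (either end first). Four black corner angles round it, inner space 113 x 74 mm, 12 mm above the bed, flared lips to 20 mm. Long sides open for 57 mm between the corners; the bed is 56 mm wide (y), with 16 mm free depth beside it for fingertips.
- pad_top (a point): Middle of the top of the green pad, 40 mm wide, flat over 34 mm; moves down with it. Released it is 78 mm above the surface, half-way 68 mm. It lies 138 mm from the cradle's middle towards the table's -y. A black post 10 mm thick, 84 mm high, stands 48 mm from its axis towards the table's +x; its yellow band (64 to 72 mm high) shows where the pad's top should be.
- run_pad (a joint): Travel of the green pad in m, downward: 0 released, 0.020 fully down. Spring: about 4 N to start it, 8 N half-way (0.010), 12 N fully down; it springs back when let go.
- dish: Round brass dish 60 mm wide, 13 mm high, origin under its middle; bystander.
- bulb: Dark red rubber blower bulb with nozzle, 110 x 49 x 44 mm, origin under its middle; bystander.
- rock: Small brown rock 30 x 60 x 24 mm, origin under its middle; bystander.
Mind the look-alikes: they are no part of the job. Leave any purple look-alike of the part that bears case_centre alone.

How it is judged:
On the way, in this order (a step that is already met when the one before it is completed fails the run):
1. the top case is lifted clear of the pile in the fingers, the other two left in place (height (world z) of case_centre above 0.09 m and contact force between the fingers and case_top above 0.5 N and distance of middle_centre from where it was at the start of the episode below 0.015 m), for 0.1 s.
2. the case lies flat in the cradle, let go and at rest (x of case_centre in the frame of cradle between -0.007 and 0.007 m and y of case_centre in the frame of cradle between -0.005 and 0.005 m and z of case_centre in the frame of cradle between 0.01 and 0.018 m and angle between case_centre's own z axis and vertical below 0.06 rad and angle between the x axis of case_centre and the x axis of cradle, either way round below 0.12 rad and linear speed of case_top below 0.03 m/s and contact force between the arm and case_top below 0.1 N), for 0.2 s.
3. the fingers keep the pad 6 to 14 mm down for 2 s with the case in the cradle (all of step 2 and value of joint run_pad between 0.006 and 0.014 m and contact force between the fingers and settler between 3 and 25 N), for 2 s.
At the end, for the whole second after the job is handed in: The case lies flat between the cradle's four corners (within 7 mm lengthwise, 5 mm across), untouched; the fingers hold the pad still, 6 to 14 mm down, with 3 to 25 N; the other two cases are within 15 mm and the dish, bulb and rock within 20 mm of their starts (all of step 3 and velocity of joint run_pad between -0.01 and 0.01 m/s and distance of each of middle_centre, bottom_centre from where it was at the start of the episode below 0.015 m and distance of each of dish, bulb, rock from where it was at the start of the episode below 0.02 m); the arm keeps its last pose, push and grip.
It fails at once if the pad is pressed before the case is in the cradle (value of joint run_pad above 0.003 m and not (x of case_centre in the frame of cradle between -0.007 and 0.007 m and y of case_centre in the frame of cradle between -0.005 and 0.005 m and z of case_centre in the frame of cradle between 0.01 and 0.018 m and angle between case_centre's own z axis and vertical below 0.06 rad and angle between the x axis of case_centre and the x axis of cradle, either way round below 0.12 rad)).
It fails at once if the pad is pressed right down (beyond 17 mm), tripping the stop (value of joint run_pad above 0.017 m).
It fails at once if the case is dropped (falls free from more than about 2 cm) (linear speed of case_top above 0.65 m/s and contact force between the arm and case_top below 0.02 N).
It fails at once if the other two cases are shifted by more than 15 mm (not (distance of each of middle_centre, bottom_centre from where it was at the start of the episode below 0.015 m)).
It fails at once if the dish, the blower bulb or the rock is shifted by more than 20 mm (not (distance of each of dish, bulb, rock from where it was at the start of the episode below 0.02 m)).
It also fails if it takes over 58 s, if anything falls off the work surface, if the arm or the gripper's body presses on something with over 40 N, if the wrist force passes 120 N, or if a joint passes its speed limit or range.

## Working session

There is one attempt and no reset: what is moved stays moved. The work goes in short steps, each a Python script; the robot and the scene stay as the last script left them, time stands still between calls to the robot, and variables do not carry over. Pictures are saved under pics/ and viewed, on a budget of 10 in all, crops included, one or two more only if the job needs it, and the job is handed in when it is done.

```bash
ls; mkdir -p pics; cat > h.py <<'E'
import numpy as np, cv2
from rig import ctrl
def frame(name):
    f=ctrl.grab_frame(name); f['f']=240/np.tan(np.radians(f['fovy'])/2); return f
def ray(f,u,v):
    R=cv2.Rodrigues(np.array(f['rvec'],float))[0]; t=np.array(f['tvec'],float).ravel()
    d=np.array([(u-f['cx'])/f['f'],(v-f['cy'])/f['f'],1.0]); return -R.T@t, R.T@d
def onplane(f,u,v,z):
    o,d=ray(f,u,v); return o+d*(z-o[2])/d[2]
def cloud(f):
    R=cv2.Rodrigues(np.array(f['rvec'],float))[0]; t=np.array(f['tvec'],float).ravel()
    v,u=np.mgrid[0:480,0:640]; D=f['depth']
    P=np.stack([(u-f['cx'])/f['f']*D,(v-f['cy'])/f['f']*D,D],-1)
    W=(P-t)@R; W[D==0]=np.nan; return W
E
python3 - <<'E'
from h import *
for n in ('scene','top'):
    f=frame(n); cv2.imwrite(f'pics/{n}0.png',f['pixels']); np.savez(f'{n}0.npz',**f)
    o,d=ray(f,320,240); print(n,f['fovy'],f['f'],o,d,(f['depth']>0).mean())
E
```

```text
pics
scene 55.70820276487482 454.16051791803534 [-0.05994058  0.87134891  0.60769057] [ 0.51106562 -0.75130278 -0.41766226] 0.9927864583333333
top 52.58999920052479 485.7098132823346 [ 0.30873094 -0.04301671  1.58209523] [ 0.15793559  0.00785279 -0.98754854] 0.9958528645833333
```

View pics/scene0.png

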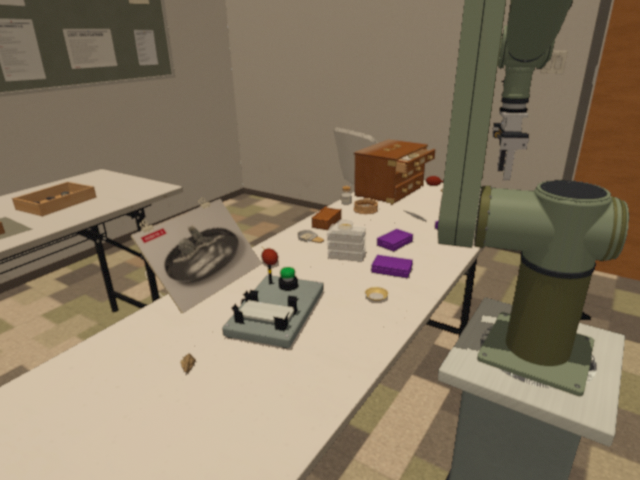

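View pics/top0.png

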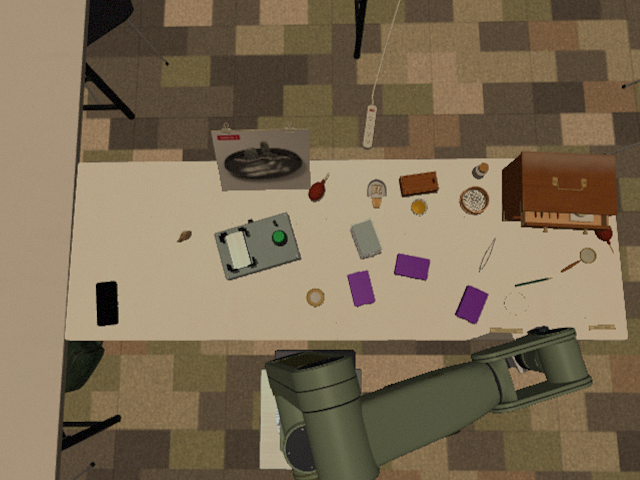

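The top view shows the pile at (366,239), the table at (258,247) with its cradle at (237,250) and the pad at (279,238). The dish is at (315,297), the rock at (184,236) and the bulb at (318,189). The purple look-alikes are at (360,289), (412,267) and (472,305). In the scene view the pile is at (347,243) and the pad at (288,273).

```bash
python3 - <<'E'
from h import *
def L(n): 
    z=np.load(n+'0.npz'); return {k:(z[k] if z[k].ndim else z[k].item()) for k in z}
f=L('top'); W=cloud(f); Z=W[...,2]
def rect(mask,z,lab,f=f):
    n,l,s,_=cv2.connectedComponentsWithStats(mask.astype(np.uint8)); 
    if n<2: print(lab,'none');return
    i=1+s[1:,4].argmax(); v,u=np.nonzero(l==i)
    P=np.array([onplane(f,a,b,z)[:2] for a,b in zip(u,v)],np.float32)
    c,sz,_=cv2.minAreaRect(P); bx=cv2.boxPoints((c,sz,_)); e=bx[1]-bx[0]; g=bx[2]-bx[1]
    e=e if np.hypot(*e)>np.hypot(*g) else g
    print(lab,len(u),'c',np.round(c,4),'mean',P.mean(0).round(4),'sz',np.round(sz,4),'yaw',np.arctan2(e[1],e[0]).round(4),'Z',np.nanmedian(Z[l==i]).round(4) if f is F else '')
F=f
box=lambda u0,u1,v0,v1:(np.arange(640)[None]>=u0)&(np.arange(640)[None]<u1)&(np.arange(480)[:,None]>=v0)&(np.arange(480)[:,None]<v1)
pile=box(340,395,210,268)
print('pile z pct',np.nanpercentile(Z[pile],[5,50,90,99]))
rect(pile&(Z>.06),.084,'pile top')
tab=box(205,310,205,285)
rect(tab&(Z>.018)&(Z<.038),.03,'housing'); rect(tab&(Z>.018),.03,'housing all')
hsv=cv2.cvtColor(f['pixels'],cv2.COLOR_BGR2HSV)
g=tab&(hsv[...,0]>45)&(hsv[...,0]<80)&(hsv[...,1]>140); rect(g,.078,'pad'); 
rect(tab&(hsv[...,2]>150)&box(222,255,230,268),.046,'bed')
s=L('scene'); hs=cv2.cvtColor(s['pixels'],cv2.COLOR_BGR2HSV)
g=box(270,305,255,295)&(hs[...,0]>45)&(hs[...,0]<80)&(hs[...,1]>140); rect(g,.078,'pad scene',s)
Ws=cloud(s); m=box(315,375,215,265)&(Ws[...,2]>.078)&(Ws[...,2]<.1); v,u=np.nonzero(m); print('scene top pts',len(u),Ws[m].mean(0) if len(u) else '')
a=f['pixels'][190:290,200:400]; cv2.imwrite('pics/c1.png',cv2.resize(a,(800,400),interpolation=cv2.INTER_CUBIC))
print(ctrl.get_tool_rot(),ctrl.get_force(), ctrl.get_time())
E
```

```text
pile z pct [-0.00605977  0.00093476  0.0835858   0.08853214]
pile top 748 c [ 0.5567 -0.176 ] mean [ 0.5563 -0.1761] sz [0.1075 0.0698] yaw 0.3274 Z 0.083
housing 2722 c [0.5439 0.1754] mean [0.5395 0.1612] sz [0.1713 0.2491] yaw -1.2846 Z 0.0295
housing all 3742 c [0.5439 0.1754] mean [0.5387 0.1739] sz [0.1713 0.2491] yaw -1.2846 Z 0.0312
pad 120 c [0.5613 0.101 ] mean [0.5614 0.0998] sz [0.0379 0.0351] yaw 1.5646 Z 0.0779
bed 582 c [0.5254 0.2331] mean [0.525  0.2331] sz [0.1133 0.0542] yaw 0.2874 Z 0.0456
pad scene 112 c [0.5523 0.1167] mean [0.5514 0.1172] sz [0.0293 0.0465] yaw -0.9285 Z 
scene top pts 363 [ 0.55664426 -0.16981574  0.0814192 ]
[-3.07606173e+00 -6.28018521e-01  1.49230992e-04] [ 0.01320001 -0.67430358  0.12224835] 0.1
```

View pics/c1.png

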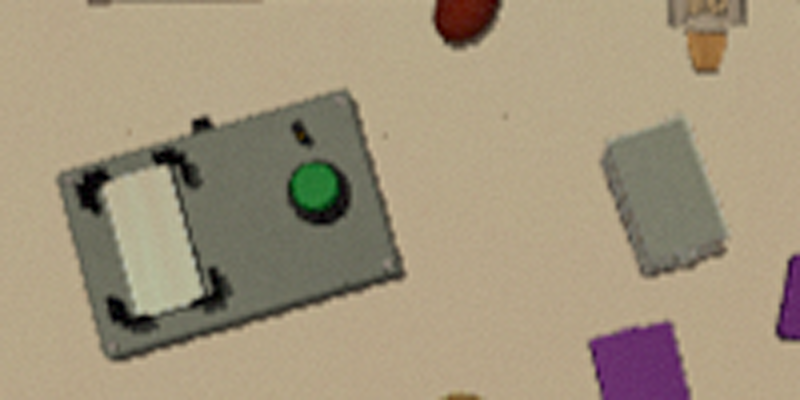

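Sizes and heights agree: case 107x70 mm at z 0.083, pad to cradle 137 mm, table yaw about 0.285. I'll move above the pile and refine with the wrist camera.

```bash
cat >> h.py <<'E'
from scipy.spatial.transform import Rotation as Ro
def rv(a): return (Ro.from_euler('z',a)*Ro.from_euler('x',np.pi)).as_rotvec()
def wrist():
    p=np.array(ctrl.get_ee_pos()); R=Ro.from_rotvec(ctrl.get_tool_rot()).as_matrix()
    f=frame('wrist'); T=np.array(f['tool_from_camera']); f['o']=p+R@T[:3,3]; f['R']=R@T[:3,:3]; return f
def wdirs(f,u,v):
    x=np.asarray(u,float)-f['cx']; y=np.asarray(v,float)-f['cy']; r=np.hypot(x,y)+1e-9; th=r/f['f']
    d=np.stack([np.sin(th)*x/r,np.sin(th)*y/r,np.cos(th)],-1); return d@f['R'].T
def wplane(f,u,v,z):
    d=wdirs(f,u,v); return f['o']+d*((z-f['o'][2])/d[...,2])[...,None]
def wcloud(f):
    v,u=np.mgrid[0:480,0:640]; d=wdirs(f,u,v); c=d@f['R'][:,2]
    D=np.where(f['depth']>0,f['depth'],np.nan); return f['o']+d*(D/c)[...,None]
def rect2(P):
    c,sz,an=cv2.minAreaRect(P.astype(np.float32)); bx=cv2.boxPoints((c,sz,an)); e=bx[1]-bx[0]; g=bx[2]-bx[1]
    e=e if np.hypot(*e)>np.hypot(*g) else g
    y=np.arctan2(e[1],e[0]); y=(y+np.pi/2)%np.pi-np.pi/2; return np.array(c),np.sort(sz),y
E
python3 - <<'E'
from h import *
ctrl.goto([.5565,-.176,.25],rv(.33)); ctrl.dwell(.3)
print(ctrl.get_time(),ctrl.get_ee_pos(),ctrl.get_q())
f=wrist(); cv2.imwrite('pics/w1.png',f['pixels']); print(f['fovy'],f['o'],f['R'][:,2]); W=wcloud(f); np.savez('w1.npz',W=W)
m=(W[...,2]>.074)&(W[...,2]<.094)&(np.hypot(W[...,0]-.5565,W[...,1]+.176)<.09)
n,l,s,_=cv2.connectedComponentsWithStats(m.astype(np.uint8)); i=1+s[1:,4].argmax(); v,u=np.nonzero(l==i)
P=wplane(f,u,v,.084)[:,:2]; print(len(u),rect2(P),P.mean(0),np.nanmedian(W[...,2][l==i]),u.min(),u.max(),v.min(),v.max())
E
```

```text
2.1667 [ 0.55627277 -0.17664251  0.24991582] [-4.55674985e-01  1.94231553e-01  1.46405302e+00 -6.02344881e-05
  1.48342495e+00  7.86244949e-01]
65.70646984690485 [ 0.62702223 -0.15329293  0.42856937] [-0.24289818 -0.08218307 -0.96656423]
7465 (array([ 0.56306773, -0.17686114]), array([0.06699762, 0.1039488 ]), np.float32(0.32798052)) [ 0.56383761 -0.17644966] 0.08310855352480212 281 353 163 270
```

View pics/w1.png

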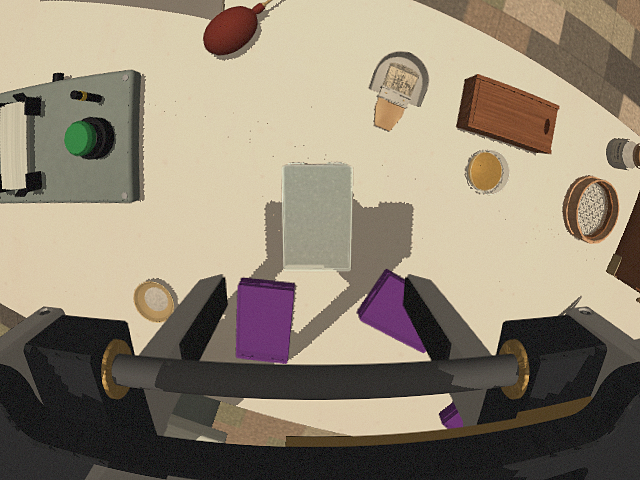

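The wrist view shows the case top at u 283–352, v 163–268, centred between the fingers. The table's cradle is at the left edge and the pad at (82,139). Next I'll grasp and lift, then measure the held case and the cradle with the same camera.

```bash
python3 - <<'E'
from h import *
a=.328; c=np.array([.560,-.1765])
ctrl.move_straight([*c,.12],rot=rv(a),feed=.15)
print(ctrl.move_straight([*c,.064],feed=.06,max_force=8),ctrl.get_ee_pos(),ctrl.get_force())
ctrl.close(grasp_force=25); print('w',ctrl.get_gripper_width())
ctrl.move_straight([*c,.10],feed=.05); ctrl.move_straight([*c,.2],feed=.15); ctrl.dwell(.2)
print('w',ctrl.get_gripper_width(),ctrl.get_force(),ctrl.get_time())
# over the cradle at same yaw as the table
t=.286; ctrl.goto([.5254,.2331,.2],rv(t)); ctrl.dwell(.3)
f=wrist(); cv2.imwrite('pics/w2.png',f['pixels']); print(ctrl.get_ee_pos(),ctrl.get_gripper_width(),ctrl.get_time())
np.savez('w2.npz',**f)
E
```

```text
False [ 0.5604517  -0.17671218  0.06447631] [-0.52943011  0.43498436 -0.1435463 ]
w 0.06804194298643565
w 0.06816180216741034 [ 0.05097497 -0.33945469 -0.88751687] 6.7167
[0.52568926 0.23252598 0.19998566] 0.06822380772886516 8.5833
```

View pics/w2.png

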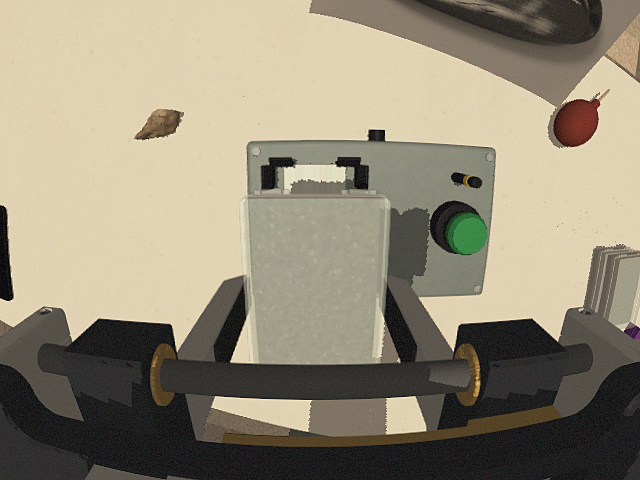

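The case is held (width 68 mm), its far edge at v≈196 in front of the cradle. Far corner angles are at (280,165) and (350,165), the pad at (465,233). I'll back off to see the whole cradle.

```bash
python3 - <<'E'
from h import *
t=.286; d=np.array([np.cos(t),np.sin(t)]); n=np.array([-d[1],d[0]])
c=np.array([.5254,.2331])
ctrl.move_straight([*(c-.14*d),.2],feed=.15); ctrl.dwell(.3)
f=wrist(); cv2.imwrite('pics/w3.png',f['pixels']); print(ctrl.get_ee_pos(),ctrl.get_time()); np.savez('w3.npz',**f)
p=np.array(ctrl.get_ee_pos())
W=wcloud(f); loc=lambda P:np.stack([(P[...,:2]-c)@d,(P[...,:2]-c)@n],-1)
q=loc(W); hsv=cv2.cvtColor(f['pixels'],cv2.COLOR_BGR2HSV)
def big(m,z,lab):
    k,l,s,_=cv2.connectedComponentsWithStats(m.astype(np.uint8)); i=1+s[1:,4].argmax(); v,u=np.nonzero(l==i)
    Q=loc(wplane(f,u,v,z)); print(lab,len(u),'loc rect',rect2(Q),'Z',np.nanmedian(W[...,2][l==i]),'uv',u.min(),u.max(),v.min(),v.max())
near=(abs(q[...,0])<.08)&(abs(q[...,1])<.06)
big(near&(abs(W[...,2]-.046)<.008)&(hsv[...,2]>130),.046,'bed')
big((abs(W[...,2]-.03)<.006)&(abs(q[...,0])<.1)&(abs(q[...,1]+.06)<.15),.03,'housing')
big((hsv[...,0]>45)&(hsv[...,0]<80)&(hsv[...,1]>140)&(W[...,2]>.06),.078,'pad')
m=near&(hsv[...,2]<60)&(W[...,2]>.04)&(W[...,2]<.075)
k,l,s,_=cv2.connectedComponentsWithStats(m.astype(np.uint8))
for i in range(1,k):
    if s[i,4]>30: P=q[l==i]; print('corner',s[i,4],P.min(0),P.max(0),np.nanmedian(W[...,2][l==i]),s[i,:4])
# held case in tool frame
x=W-p; tx=x[...,:2]@d; ty=x[...,:2]@n
m=(abs(x[...,2]-.02)<.006)&(abs(tx)<.08)&(abs(ty)<.05); v,u=np.nonzero(m)
Q=wplane(f,u,v,p[2]+.02)[:,:2]-p[:2]; Q=np.stack([Q@d,Q@n],-1); print('held',len(u),'xmax',np.percentile(Q[:,0],[95,99,99.7]),'y',np.percentile(Q[:,1],[.5,50,99.5]),np.nanmedian(x[...,2][m]))
E
```

```text
[0.39132051 0.19362094 0.19985938] 10.0167
bed 7663 loc rect (array([ 4.22857702e-05, -1.23443455e-03]), array([0.05579226, 0.11539817]), np.float32(0.0010830164)) Z 0.04545676843375418 uv 284 347 14 137
housing 25453 loc rect (array([ 0.0009663 , -0.06034661]), array([0.16030353, 0.24712425]), np.float32(1.5698899)) Z 0.02937917585506944 uv 247 497 0 166
pad 969 loc rect (array([-0.00127762, -0.13499105]), array([0.03792449, 0.03907109]), np.float32(1.2596551)) Z 0.0771747275024498 uv 452 494 57 100
corner 668 [0.0359486  0.01772805] [0.06509153 0.04428932] 0.06043284836761886 [262   0  33  38]
corner 664 [ 0.03604749 -0.04682253] [ 0.06502416 -0.0203995 ] 0.060259663755935 [337   0  33  38]
corner 523 [-0.06470119  0.01745326] [-0.03656738  0.04449229] 0.0620906598399904 [261 113  34  33]
corner 551 [-0.06473525 -0.04615275] [-0.03672757 -0.01998121] 0.06191702742426125 [337 113  33  33]
held 24754 xmax [0.04942548 0.05245603 0.05290865] y [-0.04025015 -0.00069819  0.03913634] 0.018928734625741725
```

View pics/w3.png

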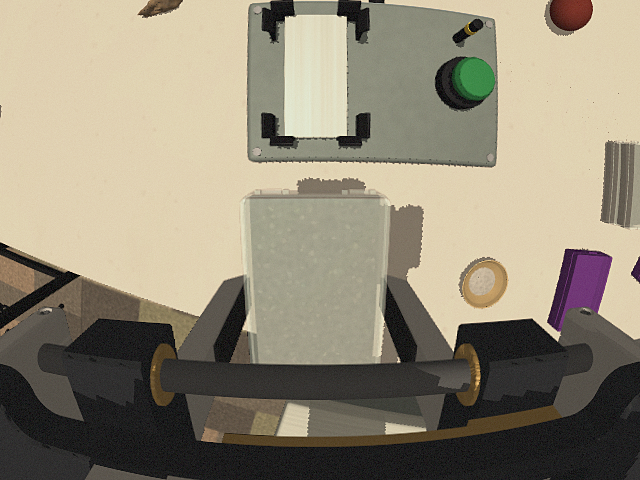

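The bed centre (115x56 mm, z 0.0455) and all four corners put the cradle within 1.2 mm of the top-camera estimate. The held case sits about 1 mm back in the fingers. Now I'll place it.

```bash
python3 - <<'E'
from h import *
t=.287; d=np.array([np.cos(t),np.sin(t)]); n=np.array([-d[1],d[0]])
c=np.array([.5254,.2331])-.0009*n+.001*d
ctrl.move_straight([*c,.2],rot=rv(t),feed=.15); ctrl.move_straight([*c,.085],feed=.08); ctrl.dwell(.3)
p=np.array(ctrl.get_ee_pos()); e=c-p[:2]; print('err',e,(Ro.from_rotvec(ctrl.get_tool_rot())*Ro.from_rotvec(rv(t)).inv()).as_rotvec())
g=c+e; ctrl.move_straight([*g,.068],feed=.04); f0=np.array(ctrl.get_force())
hit=ctrl.move_straight([*g,.0535],feed=.02,max_force=5); p=np.array(ctrl.get_ee_pos())
print(hit,p,p[:2]-c,np.array(ctrl.get_force())-f0,ctrl.get_gripper_width(),ctrl.get_time())
f=wrist(); cv2.imwrite('pics/w4.png',f['pixels'])
E
```

```text
err [-1.36566180e-04 -5.06687195e-05] [ 1.21806378e-04 -4.14391399e-04 -1.35082691e-05]
True [0.52616183 0.23238881 0.05422851] [-0.00045203 -0.00013108] [ 0.57167224 -0.19145101  4.91897601] 0.06817972072306017 14.2333
```

View pics/w4.png

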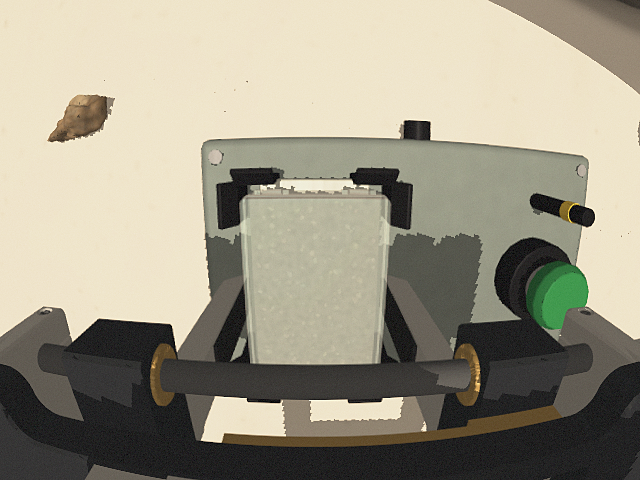

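Contact came at z 0.0542 (expected about 0.0545), and the case lies between the corners with an even gap at the far end. I'll release it, back off and verify.

```bash
python3 - <<'E'
from h import *
t=.287; d=np.array([np.cos(t),np.sin(t)]); n=np.array([-d[1],d[0]])
c=np.array([.5254,.2331])-.0009*n
ctrl.ungrasp(); ctrl.dwell(.2); p=np.array(ctrl.get_ee_pos()); ctrl.move_straight([*p[:2],.09],feed=.05); ctrl.move_straight([*p[:2],.2],feed=.15)
ctrl.move_straight([*(c-.10*d-.05*n),.2],feed=.15); ctrl.dwell(.3)
f=wrist(); cv2.imwrite('pics/w5.png',f['pixels']); print(ctrl.get_ee_pos(),ctrl.get_gripper_width(),ctrl.get_time())
W=wcloud(f); loc=lambda P:np.stack([(P[...,:2]-c)@d,(P[...,:2]-c)@n],-1)
q=loc(W); hsv=cv2.cvtColor(f['pixels'],cv2.COLOR_BGR2HSV)
def big(m,z,lab):
    k,l,s,_=cv2.connectedComponentsWithStats(m.astype(np.uint8)); i=1+s[1:,4].argmax(); v,u=np.nonzero(l==i)
    Q=loc(wplane(f,u,v,z)); print(lab,len(u),'loc rect',rect2(Q),'Z',np.nanpercentile(W[...,2][l==i],[5,50,95]),'uv',u.min(),u.max(),v.min(),v.max()); return l==i
near=(abs(q[...,0])<.075)&(abs(q[...,1])<.055)
m=big(near&(abs(W[...,2]-.074)<.005),.074,'case top')
P=W[m]; A=np.c_[P[:,:2],np.ones(len(P))]; print('tilt',np.linalg.lstsq(A,P[:,2],rcond=None)[0][:2])
big((hsv[...,0]>45)&(hsv[...,0]<80)&(hsv[...,1]>140)&(abs(W[...,2]-.078)<.006),.078,'pad')
m=near&(hsv[...,2]<60)&(W[...,2]>.05)&(W[...,2]<.072)
k,l,s,_=cv2.connectedComponentsWithStats(m.astype(np.uint8))
for i in range(1,k):
    if s[i,4]>30: P=q[l==i]; print('corner',s[i,4],P.min(0),P.max(0))
E
```

```text
[0.44409188 0.15621305 0.19988972] 0.0940398676623346 18.1
case top 9800 loc rect (array([ 0.00124019, -0.00101317]), array([0.06786599, 0.10265444]), np.float32(0.0014506578)) Z [0.0719369  0.07320037 0.07441052] uv 214 296 53 176
tilt [-0.00016018  0.00133244]
pad 429 loc rect (array([-0.00070775, -0.13600704]), array([0.03721432, 0.03726009]), np.float32(0.55180895)) Z [0.07280865 0.07664151 0.0783591 ] uv 398 441 95 140
corner 513 [ 0.03610146 -0.04551925] [ 0.06528129 -0.01939559]
corner 505 [0.03644745 0.01629965] [0.065292   0.04514938]
corner 503 [-0.06433228 -0.04545097] [-0.03665436 -0.01936974]
corner 521 [-0.06436983  0.01820029] [-0.03648294  0.04480078]
```

View pics/w5.png

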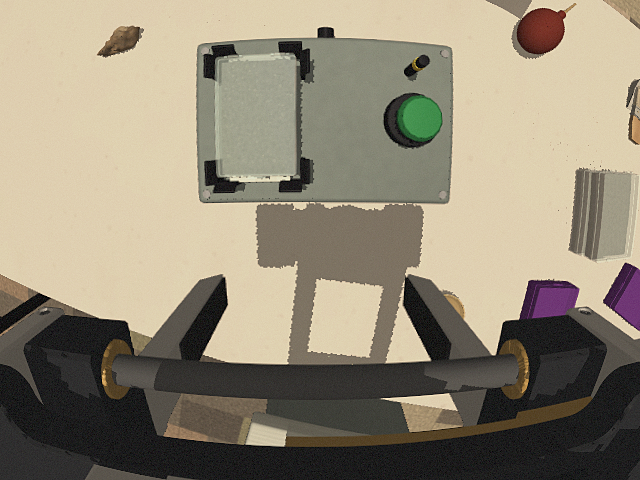

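The case lies flat, about 1 mm off centre each way (tilt ≈ 0.001), and fully inside the corners at u 214–300, v 53–180. The pad is at (419,118), and the pile, dish and rock look undisturbed. Now I'll press the pad.

```bash
python3 - <<'E'
from h import *
t=.287; d=np.array([np.cos(t),np.sin(t)]); n=np.array([-d[1],d[0]])
c=np.array([.5254,.2331])-.0009*n; g=c-.137*n
ctrl.close(grasp_force=20); print('w',ctrl.get_gripper_width())
ctrl.move_straight([*g,.2],feed=.15); ctrl.move_straight([*g,.095],feed=.1); ctrl.dwell(.3)
f0=np.array(ctrl.get_force()); print(ctrl.get_ee_pos(),f0)
for z in (.084,.080,.078,.076,.074,.072,.070,.068):
    h=ctrl.move_straight([*g,z],feed=.02,max_force=14); ctrl.dwell(.1); print(z,h,np.round(ctrl.get_ee_pos(),4),np.round(np.array(ctrl.get_force())-f0,2))
    if h: break
print(ctrl.get_time())
s=frame('scene'); w=wrist(); cv2.imwrite('pics/end.png',np.vstack([cv2.resize(s['pixels'][235:355,200:360],(640,480),interpolation=cv2.INTER_CUBIC)[:300*2],])); cv2.imwrite('pics/w6.png',w['pixels'])
E
```

```text
w 0.0007050996467013171
[0.56474586 0.10085303 0.09546643] [-0.36637834 -0.47067889  0.39464581]
0.084 False [0.5646 0.1008 0.0842] [ 0.76  0.57 -0.55]
0.08 False [0.5644 0.1009 0.0799] [-0.09  0.52 -0.84]
0.078 False [0.5649 0.1009 0.0783] [1.16 0.36 0.6 ]
0.076 False [0.5649 0.1009 0.0765] [0.51 1.18 3.56]
0.074 False [0.5649 0.1009 0.0744] [0.95 0.13 4.49]
0.072 False [0.5649 0.1008 0.0726] [-0.06  0.05  5.37]
0.07 False [0.5649 0.1009 0.0708] [0.1  0.93 6.8 ]
0.068 False [0.5649 0.1009 0.0689] [-0.13  1.09  6.61]
25.4
```

View pics/end.png

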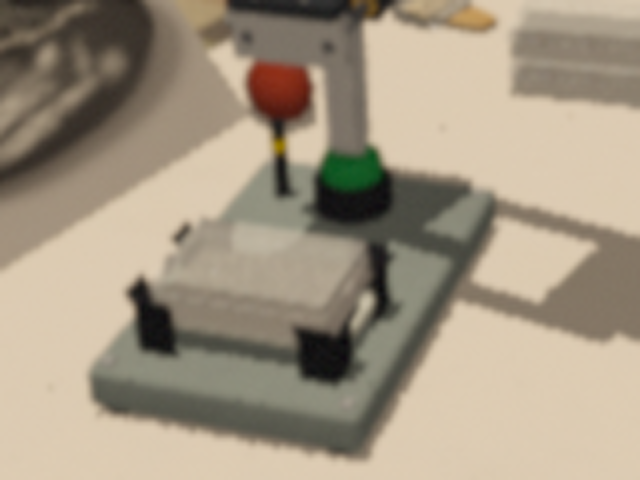

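View pics/w6.png

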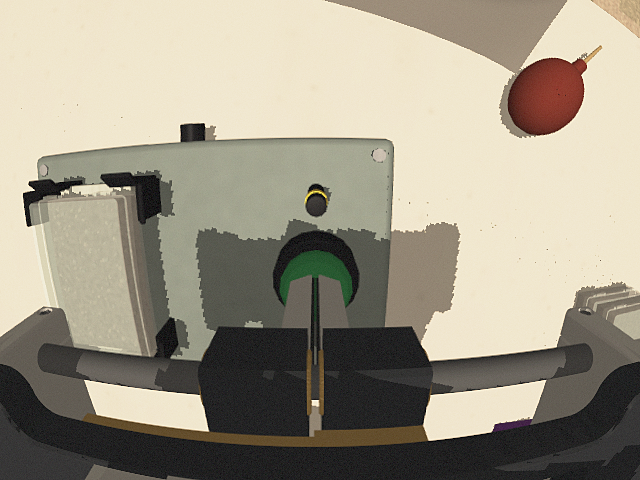

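The fingers rest on the pad, about 9 mm down by position and roughly 7 N. I'll go about 1 mm deeper to centre it, hold, check and hand in.

```bash
python3 - <<'E'
from h import *
p=ctrl.get_ee_pos()
ctrl.move_straight([.5649,.1009,.0670],feed=.01,max_force=8)
for i in range(6): ctrl.dwell(.5); print(np.round(ctrl.get_ee_pos(),4),np.round(ctrl.get_force(),2))
f=frame('top'); W=cloud(f); Z=W[...,2]; hsv=cv2.cvtColor(f['pixels'],cv2.COLOR_BGR2HSV)
P=W[(Z>.045)&(Z<.07)&(abs(W[...,0]-.5567)<.07)&(abs(W[...,1]+.176)<.07)]; print('pile',len(P), len(P) and (rect2(P[:,:2]),np.median(P[:,2])))
z=np.load('top0.npz')['pixels'].astype(int); D=abs(z-f['pixels'].astype(int)).max(-1)
for k,(u,v) in dict(dish=(315,297),rock=(184,236),bulb=(318,189)).items(): print(k,D[v-12:v+12,u-12:u+12].mean())
print(ctrl.get_time()); ctrl.close_job()
E
```

```text
[0.565  0.1009 0.0678] [-0.94 -0.51  8.06]
[0.565  0.1009 0.0678] [-1.07  0.33  8.48]
[0.565  0.1009 0.0678] [-1.09  0.26  7.76]
[0.565  0.1009 0.0678] [-1.4  -0.43  7.51]
[0.565  0.1009 0.0678] [-1.18 -0.47  7.56]
[0.565  0.1009 0.0678] [-1.49  0.34  7.85]
pile 700 ((array([ 0.55674547, -0.17660065]), array([0.06803816, 0.10688506]), np.float32(0.34062397)), np.float64(0.0549725825952191))
dish 32.046875
rock 6.789930555555555
bulb 7.092013888888889
28.8083
the job is handed in; nothing more can be done
```

I lifted the top sand case off the pile, set it in the cradle and let go. I then pressed the green pad with the shut fingers and handed the job in while still holding it. The hand-in gives no verdict.

- **Case:** After release it measured about 1 mm off centre each way, flat to about 0.001 rad, with its yaw within 0.002 rad of the cradle.
- **Pad:** The fingertips held at z = 0.0678 m for 3 s, which is about 10 mm of travel. The force was steady at 7.5–8.5 N, as the spring should give half-way down.
- **Pile:** The remaining two cases are still at (0.557, -0.177), with the top at 55 mm, within about 1 mm of the start.
- **Rock and bulb:** Their patches of the top picture hardly changed.
- **Dish (not confirmed):** Its patch did change between the first and last top pictures. I put this down to the arm or its shadow over it but did not check by viewing. The dish was in its place in the earlier wrist views, and the arm never worked low near it.
- **Small disagreement:** The wrist camera put the pad 134–136 mm from the cradle, against the 138 mm given. I pressed at 137 mm, well inside the pad's flat.

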